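# Centre the egg cup on its stand

### The job

The egg cup with the boiled egg has been set down off-centre on its little round stand. Push it to the middle with light fingertip nudges against its foot, until the whole foot stands inside the dark ring on the stand; do not lift or carry the cup, tip it or knock the egg out. Leave the stand and everything else on the worktop where it is, and take the hand away at the end.

Things in the scene. Friction and masses are not known exactly. Their poses are not given: they have to be found in the camera images.
- stand_top (a point): centre of the top face of the small round pedestal stand: flat white plate 100 mm across and 12 mm thick, 60 mm above the worktop, on a narrower brown wooden stem (28 mm across at its thinnest) and an 88 mm foot. A dark brown ring 68 mm inside and 73 mm outside diameter is inlaid flush round the centre of the plate. The stand is loose, 0.9 kg; z up
- egg_cup: blue egg cup, loose, about 0.11 kg, standing on the stand's plate; origin at the centre of its foot's underside, z along its axis. Waist narrow, bowl 51 mm across at its rim, 38 mm up; with the egg 67 mm tall. It slides when its foot is pushed slowly and stays where left; pushed fast or high it tips. It starts 12 to 26 mm off the middle, displaced towards the robot, often also sideways
- foot_mid (a point): centre of the egg cup's foot, 5 mm above its underside: a round disc 56 mm across with an upright edge over its lowest 10 mm. It is the widest part of the cup, so a vertical finger meets the foot first if its tip is less than 10 mm above the plate. At the start the foot reaches at most 5 mm over the plate's edge
- egg_mid (a point): centre of the brown egg (51 mm tall, 41 mm across, 0.06 kg), which sits loose in the egg cup with its centre 41 mm above the cup's underside; it can rock a little there and falls out if the cup tips
- teaspoon: steel teaspoon lying flat, 130 mm long, 27 mm wide, 11 mm high; origin under its middle, its length along its own x; leave it alone
- spice_jar: spice jar with a dark lid, 41 mm across, 105 mm tall; origin at the centre of its underside; leave it alone
- tub: printed yoghurt tub, 72 mm across, 71 mm tall; origin at the centre of its underside; leave it alone
- jam_jar: jam jar with a white lid, 72 mm across, 102 mm tall; origin at the centre of its underside; leave it alone
- mug: white mug with dark dots, 82 mm across, 91 mm tall; origin under the middle of its full extent with the handle; leave it alone
- timer: red and white round kitchen timer, 70 mm across, 40 mm tall; origin at the centre of its underside; leave it alone
There are look-alikes about, which are no part of the job. Several things have the shape of the egg_cup; the one meant has the colours described above.

How it is judged (in metres and radians):
At the end, for the whole second after the job is handed in: The egg cup stands upright and at rest flat on the stand, its axis within 6 mm of the stand's centre (foot wholly inside the dark ring), the egg is still seated in it, and the stand is within 15 mm of where it was (horizontal distance between egg_cup and stand_top below 0.006 m and z of egg_cup in the frame of stand_top between -0.003 and 0.003 m and angle between egg_cup's own z axis and vertical below 0.06 rad and distance between egg_mid and egg_cup below 0.046 m and z of egg_mid in the frame of egg_cup above 0.035 m and distance of stand_top from where it was at the start of the episode below 0.015 m and linear speed of egg_cup below 0.01 m/s); the robot touches nothing.
It fails at once if the egg cup was lifted off the stand (10 mm or more) (z of egg_cup in the frame of stand_top above 0.01 m).
It fails at once if the egg cup was tipped by more than 0.3 rad or knocked off the stand (angle between egg_cup's own z axis and vertical above 0.3 rad or z of egg_cup in the frame of stand_top below -0.01 m).
It fails at once if the egg came out of the cup (distance between egg_mid and egg_cup above 0.055 m).
It fails at once if the egg cup was hit, pressed or squeezed with more than 12 N (contact force between the arm and egg_cup above 12 N).
It fails at once if the stand or another thing on the worktop was moved more than 20 mm (distance of any of stand_top, teaspoon, spice_jar, tub, jam_jar, mug, timer from where it was at the start of the episode above 0.02 m).
It also fails if it takes over 72 s, if anything falls off the work surface, if the arm or the gripper's body presses on something with over 40 N, if the wrist force passes 120 N, or if a joint passes its speed limit or range.

### The arm

A 6-joint arm with a two-finger parallel gripper is mounted at the origin on a cart in front of the work surface, level with it; the furniture and walls round the work are solid. World frame = base frame: x ahead of the robot, y to its left, z up, the work surface at z = 0. Lengths are in m, angles in degrees, forces in N, time in s.
With the tool pointing down it reaches from about 0.375 to 0.75 m from the base axis. Payload 9 kg.
Tool frame: the origin (TCP) lies where the fingers leave the gripper's body, on its centre line; the fingertips stand 73 mm ahead of it and the grasp point (between the pads) lies 54 mm ahead of it (robot.tip_reach is the distance from the TCP to the fingertips, in m); z points along the fingers, y is the line along which they close (so a half turn about z gives the same grasp; the last joint's range is limited). The gripper opens to 85 mm and grips with 20 to 120 N. Pads are 22 mm wide; open, the fingers measure 114 mm over their backs; the gripper's body (76 mm by 85 mm) begins 54 mm behind the grasp point. The pads swing forward as they close: fully open they stand 13 mm farther back than shut.
Start: joints at [-82.202, 5.964, 5.575, 89.605, 0, 77.527], TCP at [0.208, -0.563, 0.304] pointing down, gripper open.
Joint ranges: [-171.21, 171.21], [-48.23, 106.86], [-62.78, 66.21], [-105.2, 120.99], [-86.42, 89.51], [-180, 180]. Speed limits (degrees/s): [127.2, 127.2, 147.25, 180, 180, 180].

### API

Orientations are given as [roll, pitch, yaw] about the fixed x, y, z axes, in that order (R = Rz(yaw) Ry(pitch) Rx(roll)).
In Python, from plant import robot gives the robot as it stands. Calls block until the motion is done:
- robot.move_pose(position, orientation): joint-space move of the TCP to a pose.
- robot.line_to(position, vel=0.15, rotation=None, guard=None): straight line of the TCP; rotation=None keeps the orientation; vel is the mean speed in m/s. With guard (N) it stops when the force on the tool has changed by that much, and returns True; else False.
- robot.goto_joints(angles): joint-space move.
- robot.set_gripper(opening): finger opening in m; the grip force is fixed at half the most; returns when the fingers have stopped.
- robot.pause(seconds).
- robot.ik(position, orientation): joint angles nearest the present ones, or None.
- robot.observe(): the state.
- robot.grab_frame(name): name is "side" or "top"; returns the picture (420x560x3 uint8, blue, green, red); there is no depth.
- robot.get_calibration(name): a dict with "vertical_fov" (degrees; the focal length in pixels is half the picture's height over the tangent of half this angle, whatever the lens; pixels are square), "cx", "cy" (the principal point, pixels), "rvec" (rotation vector, rad) and "tvec" (3), from world to camera coordinates, as OpenCV has them. Camera axes: x right, y down, z forward; pixel columns grow to the right and rows downward; lengths in m; the calibration is good to about 2 mm. A picture is of the moment at which its call begins. get_calibration takes no time and is no camera call.
A pose or a line that the arm cannot do raises robot.IKError and nothing moves.
- robot.job_done(): hands the job in; it is judged then, once.
The state is a dict: "time": time; "q": joint angles; "qvel": joint speeds; "joint_torque": joint torques, N m; "tool_pos": TCP position; "tcp_rot": TCP orientation; "ft_force": force on the tool from outside, world axes, zero at the start; "torque": the same for the moment, N m; "gripper_width": finger opening in m; "gripper_force": force on a finger pad.
Only numpy, scipy, OpenCV 4.12 (cv2) and the standard library are available. Lean on these libraries where they do the work, as an engineer would, in place of code of your own. Each camera call takes 0.05 s, during which the arm holds its last target. There are 200 camera calls.

## Working session

There is one attempt and no reset: what is moved stays moved. The work goes in short steps, each a Python script; the robot and the scene stay as the last script left them, time stands still between calls to the robot, and variables do not carry over. Pictures are saved under pics/ and viewed, at most 10 in all, crops included, and the job is handed in when it is done.

```bash
mkdir -p pics; ls; python3 - <<'E'
from plant import robot
import cv2
for n in("side","top"):
    f=robot.grab_frame(n); cv2.imwrite(f"pics/{n}0.png",f)
    print(n,robot.get_calibration(n))
print(robot.observe())
E
```

```text
pics
side {'vertical_fov': 51.455355573463024, 'cx': 276.9827974865368, 'cy': 208.884992660526, 'rvec': array([ 1.23177169, -2.08940866,  1.09992803]), 'tvec': array([0.21527705, 0.32178007, 0.93869691])}
top {'vertical_fov': 49.65204034377099, 'cx': 280.73234285528315, 'cy': 206.9607608268682, 'rvec': array([ 2.15607444, -2.12065946,  0.15778972]), 'tvec': array([-0.02027802,  0.46261141,  1.48084203])}
{'time': 0.1, 'q': array([-8.22022746e+01,  5.99768651e+00,  5.53230845e+00,  8.96049060e+01,
       -1.07361359e-03,  7.75281229e+01]), 'qvel': array([ 0.02311916, -0.06114724, -0.00309819,  0.02645156, -0.06894426,
       -0.00239043]), 'joint_torque': array([ 5.70621502e-03, -5.58207393e+01,  5.04719925e+01,  1.29397202e-02,
       -2.17996303e-04, -1.35147019e-05]), 'tool_pos': array([ 0.20785213, -0.56262243,  0.30318221]), 'tcp_rot': array([-1.79931143e+02, -1.41302846e-02,  2.02695947e+01]), 'ft_force': array([-0.2976603 ,  0.14820686, -0.37663737]), 'torque': array([-0.00097189,  0.00592645,  0.02629998]), 'gripper_force': 0.0, 'gripper_width': 0.08523793525205632}
```

View pics/side0.png

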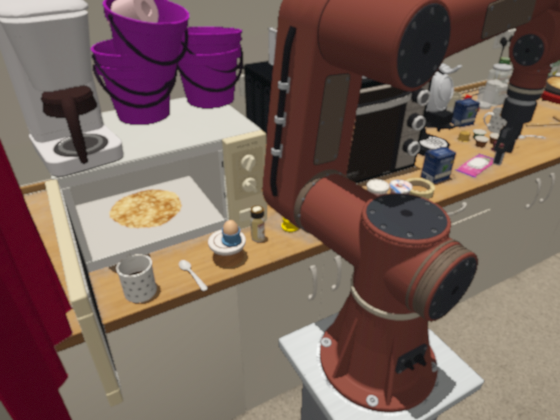

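View pics/top0.png

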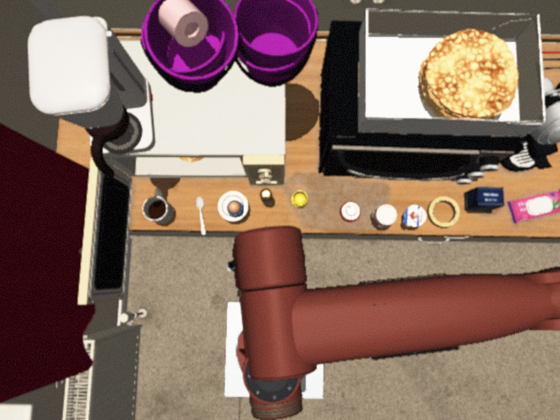

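The side view shows the white stand at (227,242) with the blue cup and egg, the mug at (137,277), the spoon at (193,275) and the spice jar at (258,224). The top view shows the stand at (233,207). The yellow things at (300,199) top and (290,222) side are possible look-alikes. I'll confirm with enlarged crops.

```bash
cat > h.py <<'E'
import numpy as np, cv2
from plant import robot
def cam(n):
    c=robot.get_calibration(n); f=210/np.tan(np.radians(c['vertical_fov']/2))
    return np.array([[f,0,c['cx']],[0,f,c['cy']],[0,0,1]]),cv2.Rodrigues(np.array(c['rvec']))[0],np.array(c['tvec']).ravel()
def ray(n,u,v,z):
    K,R,t=cam(n); d=R.T@np.linalg.inv(K)@[u,v,1]; o=-R.T@t
    return o+d*(z-o[2])/d[2]
def proj(n,p):
    K,R,t=cam(n); q=K@(R@np.array(p)+t); return q[:2]/q[2]
E
python3 - <<'E'
from h import *
a=cv2.imread('pics/top0.png')[180:235,140:390]; b=cv2.imread('pics/side0.png')[195:305,110:310]
A=cv2.resize(a,(800,176),interpolation=cv2.INTER_CUBIC);B=cv2.resize(b,(720,396),interpolation=cv2.INTER_CUBIC)
B=cv2.copyMakeBorder(B,0,0,0,80,cv2.BORDER_CONSTANT)
cv2.imwrite('pics/crop0.png',np.vstack([A,B]))
for n in('top','side'):
    K,R,t=cam(n); print(n,'cam at',-R.T@t)
print(ray('top',233,207,.06),ray('side',227,243,.06), ray('top',300,199,0.03))
E
```

```text
top cam at [ 0.23070915 -0.02433563  1.53411039]
side cam at [-0.41409137  0.47448047  0.79651436]
[0.45643671 0.14411765 0.06      ] [0.44897403 0.15084631 0.06      ] [ 0.49187305 -0.07687136  0.03      ]
```

View pics/crop0.png

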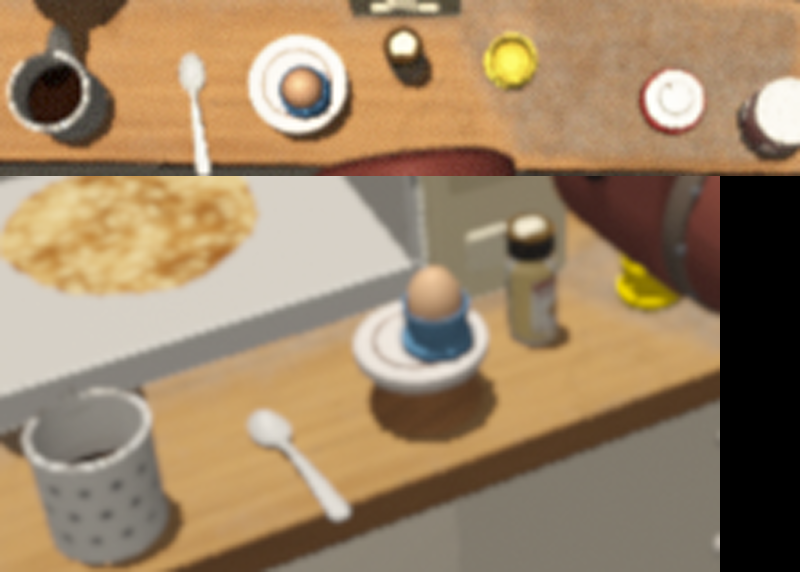

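The top crop shows the blue egg cup with the egg at about (235,208), sitting low and right (towards the robot, −y) on the white plate at (233,206). The yellow egg-cup-shaped thing at (300,199) is the look-alike. The blue cup on the stand fits the description. Next I'll measure the plate and the foot.

```bash
cat >> h.py <<'E'
from scipy.optimize import least_squares
def circ(P,r):
    f=lambda c:np.hypot(*(P-c[:2]).T)-r
    s=least_squares(f,P.mean(0),loss='soft_l1',f_scale=.0015); return s.x,np.sqrt(np.mean(s.fun**2)),len(P)
S=6
# window from approx projected centre; returns plate centre, foot centre
def measure(n,img,c0=(0.455,0.147),save=None,cen=None):
    u,v=proj(n,[*c0,.07]).astype(int); x0,y0=u-32,v-32
    a=cv2.resize(img[y0:y0+64,x0:x0+64],None,fx=S,fy=S,interpolation=cv2.INTER_CUBIC)
    pt=lambda p,z:np.array([ray(n,(q[0]+.5)/S-.5+x0,(q[1]+.5)/S-.5+y0,z)[:2] for q in p])
    hsv=cv2.cvtColor(a,cv2.COLOR_BGR2HSV); H,s,V=cv2.split(hsv)
    white=((s<85)&(V>120)).astype(np.uint8); blue=((H>92)&(H<125)&(s>90)).astype(np.uint8)
    def big(m): 
        k=cv2.findContours(m,cv2.RETR_EXTERNAL,cv2.CHAIN_APPROX_NONE)[0]; return max(k,key=cv2.contourArea)[:,0]
    kb=big(blue); out={}
    # plate: rim of white+blue, keep boundary pts about 50 mm from the centre
    kw=big(cv2.morphologyEx(white|blue,cv2.MORPH_CLOSE,np.ones((9,9))))
    P=pt(kw,.06); c=np.array(c0)
    if cen is None:
        for i in range(4):
            d=np.hypot(*(P-c).T); Q=P[abs(d-.05)<[.02,.008,.005,.004][i]]
            c,e,N=circ(Q,.05)
        out['plate']=(c,e,N)
    else: c=np.array(cen)
    # foot: blue edge towards the camera and both sides
    K,R,t=cam(n); o=(-R.T@t)[:2]
    B=pt(kb,.0655); w=(o-c)/np.linalg.norm(o-c); f=B.mean(0)
    for i in range(5):
        d=B-f; rr=np.hypot(*d.T); Q=B[((d@w)>-.004)&(abs(rr-.028)<[.012,.01,.006,.004,.004][i])]
        f,e,N=circ(Q,.028)
    out['foot']=(f,e,N); out['off']=f-c
    if save is not None:
        cv2.drawContours(a,[kw[:,None]],-1,(0,0,255),1); cv2.drawContours(a,[kb[:,None]],-1,(0,255,0),1)
        for cc,r,z,col in((c,.05,.06,(255,0,255)),(f,.028,.0655,(0,255,255))):
            g=[proj(n,[cc[0]+r*np.cos(th),cc[1]+r*np.sin(th),z]) for th in np.linspace(0,6.28,60)]
            g=[((q[0]-x0+.5)*S-.5,(q[1]-y0+.5)*S-.5) for q in g]
            cv2.polylines(a,[np.int32(np.round(g))],True,col,1)
        save.append(a)
    return out
E
python3 - <<'E'
from h import *
np.set_printoptions(precision=4,suppress=True)
s=[]
for n in('top','side'): print(n,measure(n,cv2.imread(f'pics/{n}0.png'),save=s))
cv2.imwrite('pics/m0.png',np.hstack(s))
E
```

```text
top {'plate': (array([0.4603, 0.1454]), np.float64(0.001650547014203439), 529), 'foot': (array([0.4592, 0.1435]), np.float64(0.0020970055374935617), 164), 'off': array([-0.0011, -0.0019])}
side {'plate': (array([0.4542, 0.1501]), np.float64(0.0011205269849917732), 322), 'foot': (array([0.454 , 0.1346]), np.float64(0.0014544760739119778), 135), 'off': array([-0.0002, -0.0154])}
```

View pics/m0.png

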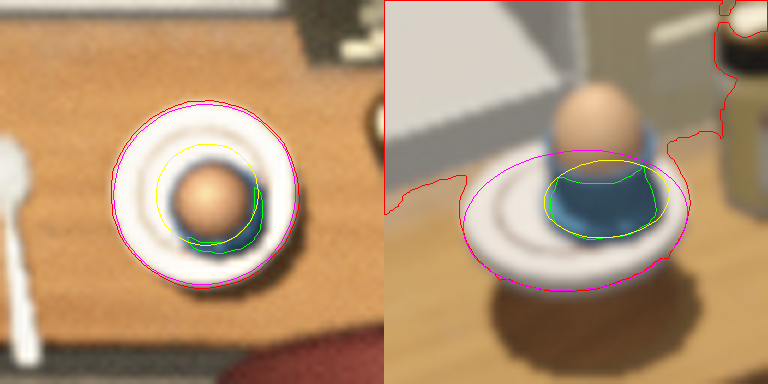

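The overlay shows that the plate fit is good in the top view. The blue mask misses the darker parts of the foot, and the side-view plate edge is really the plate's lower rim. I'll fix both.

```bash
python3 - <<'E'
s=open('h.py').read()
s=s.replace("blue=((H>92)&(H<125)&(s>90)).astype(np.uint8)","blue=((a[...,0].astype(int)-a[...,2]>12)).astype(np.uint8)")
s=s.replace("P=pt(kw,.06); c=np.array(c0)","""K,R,t=cam(n); o=(-R.T@t)[:2]; c=np.array(c0); w=(o-c)/np.linalg.norm(o-c)
    P=pt(kw,.06); Pl=pt(kw,.048); near=(P-c)@w>.0; P[near]=Pl[near]""")
open('h.py','w').write(s)
E
python3 - <<'E'
from h import *
np.set_printoptions(precision=4,suppress=True)
s=[]
for n in('top','side'): print(n,measure(n,cv2.imread(f'pics/{n}0.png'),save=s))
cv2.imwrite('pics/m1.png',np.hstack(s))
E
```

```text
Traceback (most recent call last):
  File "h.py", line 29, in measure
    P=pt(kw,.06); Pl=pt(kw,.048); near=(P-c)@w>.0; P[near]=Pl[near]
  File "h.py", line 20, in <lambda>
    pt=lambda p,z:np.array([ray(n,(q[0]+.5)/S-.5+x0,(q[1]+.5)/S-.5+y0,z)[:2] for q in p])
                            ~~~^^^^^^^^^^^^^^^^^^^^^^^^^^^^^^^^^^^^^^^^^
  File "h.py", line 7, in ray
    K,R,t=cam(n); d=R.T@np.linalg.inv(K)@[u,v,1]; o=-R.T@t
          ~~~^^^
  File "h.py", line 4, in cam
    c=robot.get_calibration(n); f=210/np.tan(np.radians(c['vertical_fov']/2))
ValueError: time passes only in moves, steps and waits
```

```bash
sed -i 's/^def cam(n):/from functools import lru_cache\n@lru_cache\ndef cam(n):/' h.py
python3 - <<'E'
from h import *
np.set_printoptions(precision=4,suppress=True)
s=[]
for n in('top','side'): print(n,measure(n,cv2.imread(f'pics/{n}0.png'),save=s))
cv2.imwrite('pics/m1.png',np.hstack(s)); print(robot.observe()['time'])
E
```

```text
top {'plate': (array([0.4611, 0.1459]), np.float64(0.0010967037630899902), 529), 'foot': (array([0.4531, 0.1386]), np.float64(0.0010518745235285477), 158), 'off': array([-0.008 , -0.0073])}
side {'plate': (array([0.4675, 0.1451]), np.float64(0.0011320807182882509), 387), 'foot': (array([0.4518, 0.1373]), np.float64(0.0012168129285020693), 156), 'off': array([-0.0156, -0.0078])}
0.1
```

View pics/m1.png

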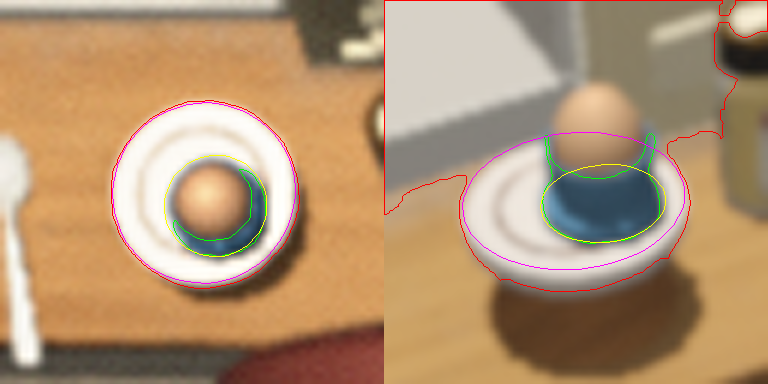

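Top and side agree on the foot at about (0.452, 0.138). The plate is at about (0.462, 0.1455), and the ring arc in the top view fits that. So the cup is about 10–12 mm short in x and 7.5 mm off in −y. I'll cage-push it with two fingers about 30 mm apart, after first touching the bare worktop to calibrate the tip height.

```bash
python3 - <<'E'
from h import *
np.set_printoptions(precision=4,suppress=True)
q=robot.observe()['q']
o=[180,-6,34]
r=robot.ik([.06,-.415,.30],[180,-6,-50]); print(r)
for p in([.425,.03,.10],[.42,.10,.30],[.40,.11,.15],[.42,.115,.15],[.40,.11,.14]): print(p,robot.ik(p,o))
robot.set_gripper(.03); print(robot.tip_reach,robot.observe()['gripper_width'])
robot.move_pose([.06,-.415,.30],[180,-6,-50])
robot.move_pose([.425,.03,.25],o)
robot.line_to([.425,.03,.11],vel=.12)
f0=robot.observe()['ft_force']
hit=robot.line_to([.425,.03,.05],vel=.015,guard=3)
s=robot.observe(); print(hit,s['tool_pos'],s['tcp_rot'],s['ft_force']-f0)
p=s['tool_pos']; robot.line_to([p[0],p[1],.20],vel=.15)
print(robot.observe()['time'])
E
```

```text
[-102.5503  -31.7302  -27.6201   90.4532    4.7601  127.6018]
[0.425, 0.03, 0.1] [-16.3114 -29.0426 -46.6541  68.5485   4.6137 129.8434]
[0.42, 0.1, 0.3] [ -6.2576 -30.1768 -26.5767  89.0141   3.8732 139.8976]
[0.4, 0.11, 0.15] [ -5.0514 -34.4498 -45.0564  74.7272   3.7759 141.1025]
[0.42, 0.115, 0.15] [ -4.0627 -29.7668 -41.9037  73.1325   3.6949 142.09  ]
[0.4, 0.11, 0.14] [ -5.0514 -34.1974 -45.9353  73.5958   3.7759 141.1025]
0.0726 0.029969109320696484
True [0.4251 0.03   0.0724] [179.9983  -6.0013  34.0037] [-0.8234 -0.2825  5.3393]
8.3667
```

```bash
cat >> h.py <<'E'
def look(tag,cen=None):
    s=[]
    for n in('top','side'):
        im=robot.grab_frame(n); cv2.imwrite(f'pics/{n}_{tag}.png',im)
        try: print(n,measure(n,im,save=s,cen=cen))
        except Exception as e: print(n,e)
    if s: cv2.imwrite(f'pics/m_{tag}.png',np.hstack(s))
E
python3 - <<'E'
from h import *
np.set_printoptions(precision=4,suppress=True)
a=36; d=np.array([np.cos(np.radians(a)),np.sin(np.radians(a))]); o=[180,-6,a]
cup=np.array([.4525,.138]); ctr=np.array([.4625,.1455])
A=cup-.058*d; B=ctr-.046*d
print(A,B)
robot.move_pose([*A,.20],o)
robot.line_to([*A,.1355],vel=.08)
f0=robot.observe()['ft_force']
hit=robot.line_to([*B,.1355],vel=.010,guard=6)
s=robot.observe(); print(hit,s['tool_pos'],s['ft_force']-f0)
look('push1')
robot.line_to([*(B-.035*d),.1355],vel=.03)
robot.line_to([*(B-.035*d),.22],vel=.1)
look('after1'); print(robot.observe()['time'])
E
```

```text
[0.4056 0.1039] [0.4253 0.1185]
False [0.4253 0.1185 0.1355] [ 0.1864 -1.089  -0.6498]
top max() iterable argument is empty
side {'plate': (array([0.4699, 0.1459]), np.float64(0.0012197318050020528), 142), 'foot': (array([0.4654, 0.1404]), np.float64(0.0012732430866092275), 38), 'off': array([-0.0045, -0.0055])}
top max() iterable argument is empty
side {'plate': (array([0.4702, 0.1457]), np.float64(0.0012591439773047945), 136), 'foot': (array([0.466 , 0.1401]), np.float64(0.0012688986540765454), 35), 'off': array([-0.0042, -0.0056])}
14.8417
```

Both views are partly hidden by the arm, so I'll swing it aside and look.

```bash
python3 - <<'E'
from h import *
np.set_printoptions(precision=4,suppress=True)
q=robot.observe()['q'].copy(); q[0]-=60; robot.goto_joints(q)
look('c1'); print(robot.observe()['time'])
E
```

```text
top {'plate': (array([0.4611, 0.1459]), np.float64(0.0011245987991131612), 530), 'foot': (array([0.4603, 0.145 ]), np.float64(0.001168155791059074), 160), 'off': array([-0.0008, -0.001 ])}
side {'plate': (array([0.4663, 0.1455]), np.float64(0.001295060896962654), 387), 'foot': (array([0.4596, 0.1432]), np.float64(0.001102660518439081), 157), 'off': array([-0.0067, -0.0023])}
16.475
```

View pics/m_c1.png

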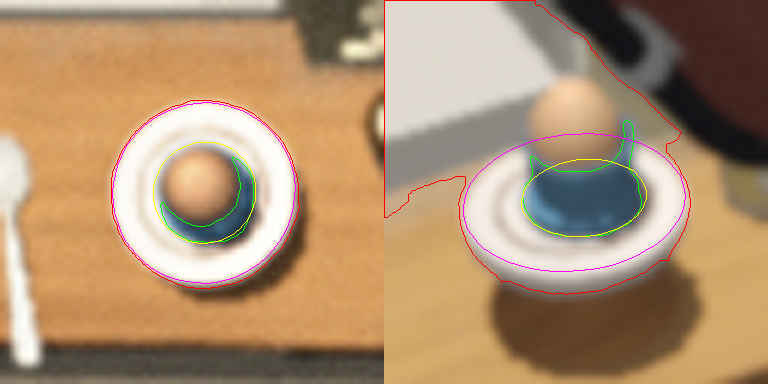

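The cup moved about 7 mm and the plate stayed put. Top and side disagree on the remaining offset in x. I'll settle it with radial profiles on the plate plane, comparing the ring itself with the foot's lower edge.

```bash
cat >> h.py <<'E'
def radial(n,img,ctr,foot):
    # ring: darkest radius near 35 mm about ctr; foot base: half-level of red channel around foot (near side), all on z=.06
    K,R,t=cam(n); o=(-R.T@t)[:2]; w=(o-np.array(ctr))/np.linalg.norm(o-np.array(ctr))
    g=img[...,2].astype(np.float32)
    def prof(c,th,rs):
        p=np.array([proj(n,[c[0]+r*np.cos(th),c[1]+r*np.sin(th),.06]) for r in rs],np.float32)
        return cv2.remap(cv2.GaussianBlur(g,(0,0),.6),p[:,:1],p[:,1:],cv2.INTER_CUBIC)[:,0]
    T=np.arange(0,360,6); ring=[];ft=[]
    for T_ in T:
        th=np.radians(T_); d=np.array([np.cos(th),np.sin(th)])
        rs=np.arange(.029,.0425,.0003); v=prof(ctr,th,rs); i=v.argmin()
        if 4<i<len(rs)-4 and v[i]>110 and min(v[:i].max(),v[i:].max())-v[i]>6: ring.append(ctr+rs[i]*d)
        if d@w>-.1:
            rs=np.arange(.022,.034,.0003); v=prof(foot,th,rs); h=(v.min()+v.max())/2
            if v[0]<h<v[-1] : ft.append(foot+rs[np.argmax(v>h)]*d)
    R1=circ(np.array(ring),.03525); F1=circ(np.array(ft),.028)
    print(n,'ring',R1,'foot',F1,'off',F1[0]-R1[0])
E
python3 - <<'E'
from h import *
np.set_printoptions(precision=4,suppress=True)
for tag,f in(('0',(.4525,.138)),('_c1',(.460,.144))):
    for n in('top','side'): radial(n,cv2.imread(f'pics/{n}{tag}.png'),np.array([.4625,.1455]),np.array(f))
E
```

```text
top ring (array([0.4607, 0.146 ]), np.float64(0.00030369148477646195), 28) foot (array([0.4519, 0.1373]), np.float64(0.0007334493199143275), 31) off [-0.0089 -0.0087]
side ring (array([0.4636, 0.146 ]), np.float64(0.0002722451251803107), 19) foot (array([0.4544, 0.1363]), np.float64(0.0007284678042116544), 32) off [-0.0092 -0.0097]h.py:16: RuntimeWarning: Mean of empty slice.
  s=least_squares(f,P.mean(0),loss='soft_l1',f_scale=.0015); return s.x,np.sqrt(np.mean(s.fun**2)),len(P)
  ret = ret.dtype.type(ret / rcount)
Traceback (most recent call last):
  File "h.py", line 75, in radial
    R1=circ(np.array(ring),.03525); F1=circ(np.array(ft),.028)
  File "h.py", line 16, in circ
    s=least_squares(f,P.mean(0),loss='soft_l1',f_scale=.0015); return s.x,np.sqrt(np.mean(s.fun**2)),len(P)
ValueError: Initial guess is outside of provided bounds
```

Ring and foot now agree in both views: the initial offset was (−9.0, −9.2) mm, or 12.9 mm. That fits the stated 12–26 mm. Now the current state, reusing the ring values.

```bash
sed -i 's/if v\[0\]<h<v\[-1\] :/if v[0]<h and (v>h).any():/; s/R1=circ(np.array(ring),.03525);/R1=circ(np.array(ring),.03525) if len(ring)>11 else (np.array([.4607,.146]) if n=="top" else np.array([.4636,.146]),0,len(ring));/' h.py
python3 - <<'E'
from h import *
np.set_printoptions(precision=4,suppress=True)
for tag,f in(('0',(.4525,.138)),('_c1',(.460,.144))):
    for n in('top','side'): radial(n,cv2.imread(f'pics/{n}{tag}.png'),np.array([.4622,.146]),np.array(f))
E
```

```text
top ring (array([0.4608, 0.1461]), np.float64(0.0003326092987943539), 30) foot (array([0.4518, 0.1374]), np.float64(0.0007401648911549092), 32) off [-0.009  -0.0087]
side ring (array([0.4636, 0.1461]), np.float64(0.0002508324981188372), 19) foot (array([0.4544, 0.1363]), np.float64(0.0007284678042116544), 32) off [-0.0092 -0.0098]
top ring (array([0.4607, 0.146 ]), 0, 4) foot (array([0.4589, 0.1431]), np.float64(0.001521631148851609), 32) off [-0.0018 -0.0029]
side ring (array([0.463, 0.146]), np.float64(0.0001602718122054499), 12) foot (array([0.4611, 0.1414]), np.float64(0.00038077729100787833), 32) off [-0.002  -0.0046]
```

The offset is now about (−2, −4) mm, and the finger model (cup centre 42 mm ahead of the TCP) held to about 1 mm. One more small nudge at 60° finishes it.

```bash
python3 - <<'E'
from h import *
np.set_printoptions(precision=4,suppress=True)
print('jar',ray('top',266,196,.1))
a=60; d=np.array([np.cos(np.radians(a)),np.sin(np.radians(a))]); o=[180,-6,a]
cup=np.array([.460,.1422]); ctr=np.array([.4622,.146])
A=cup-.056*d; B=ctr-.042*d
robot.move_pose([*A,.22],o)
robot.line_to([*A,.1355],vel=.08)
f0=robot.observe()['ft_force']
hit=robot.line_to([*B,.1355],vel=.008,guard=6)
s=robot.observe(); print(hit,s['tool_pos'],s['ft_force']-f0)
robot.line_to([*(B-.03*d),.1355],vel=.03)
robot.line_to([*(B-.03*d),.22],vel=.1)
q=robot.observe()['q'].copy(); q[0]-=60; robot.goto_joints(q)
look('c2'); print(robot.observe()['time'])
for n in('top','side'): radial(n,cv2.imread(f'pics/{n}_c2.png'),ctr,ctr)
E
```

```text
jar [0.4877 0.0348 0.1   ]
False [0.4412 0.1096 0.1355] [-0.8868 -0.7331 -0.3469]
top {'plate': (array([0.4611, 0.1459]), np.float64(0.0011222964158556785), 529), 'foot': (array([0.4641, 0.1477]), np.float64(0.0010694915069818416), 158), 'off': array([0.003 , 0.0018])}
side {'plate': (array([0.4663, 0.1455]), np.float64(0.001252495528584472), 384), 'foot': (array([0.4632, 0.1465]), np.float64(0.0012209198211280488), 155), 'off': array([-0.003 ,  0.0009])}
25.5417
top ring (array([0.4607, 0.146 ]), 0, 0) foot (array([0.463 , 0.1465]), np.float64(0.001203322300123455), 32) off [0.0023 0.0005]
side ring (array([0.4636, 0.146 ]), 0, 4) foot (array([0.4655, 0.1447]), np.float64(0.0008801686645052593), 32) off [ 0.0019 -0.0013]
```

View pics/m_c2.png

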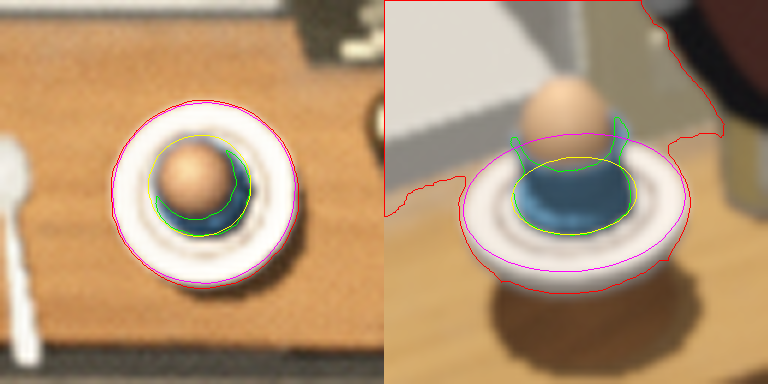

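The ring shows clear of the foot on the left, right and near sides in both views. The cup stands upright with the egg seated, the offset is about 2 mm, and the stand hasn't moved.

```bash
python3 -c "
from plant import robot
print(robot.job_done())"
```

```text
the job is handed in; nothing more can be done
None
```

I nudged the blue egg cup to about 2 mm from the stand's centre, with the egg still seated and the stand where it was, then moved the hand away and handed the job in at about 26 s; no verdict came back.

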